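# Lay a culture flask down on its rack

## Robot

A 6-joint arm with a two-finger parallel gripper is mounted at the origin on the work surface. World frame = base frame: x ahead of the robot, y to its left, z up, the work surface at z = 0. Lengths are in m, angles in degrees, forces in N, time in s.
With the tool pointing down it reaches from about 0.25 to 0.775 m from the base axis. Payload 4 kg.
Tool frame: the origin (TCP) lies midway between the tips of the shut fingers; the grasp point (between the pads) lies 19 mm behind it (env.hold_point_z is the distance from the TCP to the grasp point, in m); x points along the fingers, y is the direction in which the jaws open and shut, and the axes are right-handed (so a half turn about x gives the same grasp; the last joint's range is limited). The gripper opens to 85 mm and grips with 20 to 120 N. Pads are 22 mm wide; open, the fingers measure 114 mm over their backs; the gripper's body (76 mm by 85 mm) begins 54 mm behind the grasp point. The pads swing forward as they close: fully open they stand 13 mm farther back than shut.
Start: joints at [-71.282, 4.996, 78.535, -0, 96.463, -5.907], TCP at [0.229, -0.5, 0.231] pointing down, gripper open.
Joint ranges: [-177.83, 177.83], [-43.37, 116.18], [15.69, 146.23], [-61.86, 241.86], [9.47, 152.12], [-147.06, 147.06]. Speed limits (degrees/s): [159.86, 159.86, 180, 180, 180, 180].

## Interface

Orientations are given as a 3x3 rotation matrix whose columns are the frame's x, y, z axes.
In Python, from station import env, cams gives the robot as it stands.
- The arm moves only by the tool move_arm, never from a script. Its argument "deltas" is a list of rows, each a list of 3 entries, a list of its own where there are three numbers: the opening, from -1 (shut) to 1 (fully open), so that 0 is half open, then the shift along the world's x, y, z in mm, then the turn about the world's z in degrees. A call has 1 to 5 rows; each row is the pose to reach, as a shift and turn from the pose commanded when the call began; what a row does not reach only later rows make up. A row lasts 1/12 s, in which the tool goes at most 41.7 mm and 7.16 degrees, less where a joint would pass 70% of its speed; a pose out of reach is approached as far as the arm can. A call with a gripper value outside its range is refused whole. The fingers move at their own pace and stop on an object; "squeeze" is the grip in N (left out, the last holds). Time passes only in rows, so rows that repeat a pose let the fingers close. It gives the time, the measured TCP pose, the force and the opening at its end, in the units of the state.
- env.read_state(): the state, without advancing time (a new reading comes with each control period).
- cams.snapshot(name): name is "scene" or "top" or "wrist"; returns (picture, depth): 480x640x3 uint8, red, green, blue; 480x640 float32, m along the optical axis (not along the pixel's ray), 0 where there is no reading.
- cams.calibration(name): a dict with "mtx" (3x3 intrinsics, pixels), "pose" (4x4, takes a point from camera to world coordinates). Camera axes: x right, y down, z forward; pixel columns grow to the right and rows downward; lengths in m; the calibration is good to about 2 mm. The wrist camera is an equidistant fisheye: a pixel r from the principal point sees the ray r / f radians off the axis. A picture is of the moment at which its call begins: read the wrist's pose just before it. calibration takes no time and is no camera call; for the wrist camera it gives the pose at the moment of the call.
- env.sign_off(): hands the job in, once; it reports no verdict.
The state is a dict: "time_s": time; "q": joint angles; "qvel": joint speeds; "joint_torque": joint torques, N m; "tool_pos": TCP position; "tool_rot": TCP orientation; "ft_force": force on the tool from outside, world axes, zero at the start; "moment": the same for the moment, N m; "finger_gap": finger opening in m.
Only numpy, scipy, OpenCV 4.12 (cv2) and the standard library are available. Lean on these libraries where they do the work, as an engineer would, in place of code of your own. Each camera call takes 0.05 s, during which the arm holds its last target.

## Task

The empty culture flask stands on end against the yellow stop of the blue rack. With the fingers only touching it, never pinching, lifting or carrying it, tip it over the stop onto its broad front face and lower it gently, supported all the way down, so that it lies flat along the rack's platform with its orange cap sticking out over the platform's free end, its foot between the stop and the back fence; then move clear. Do not let it drop or slap down, and leave the bottle, tip box and tube rack where they are.

Things in the scene. Friction and masses are not known exactly. Their poses are not given: they have to be found in the camera images.
- rack: Fixed blue rack, 120 wide (y). Origin on the work surface straight below the stop edge. x 0 to 50: foot shelf, top 45 above the work surface, where the flask stands at first. x 50 to 56: back fence, top 85 above the work surface. x 0 to -85: flat platform, top 60 above the work surface; its free end is at -85 with empty space beyond and below. -x points roughly toward the robot.
- rack_stop (a point): Middle of the top edge of the yellow stop (on the rack at x 0, y 0, z 60), the edge over which the flask tips. The stop is the 15 high upright step, facing +x, between foot shelf and platform. Same axes as the rack.
- flask: Loose empty pale plastic flask, 110 to 220 g, 180 tall: flat body 40 thick (x), 84 wide (y), 135 high (z), then a 28 diameter neck to 150, then the cap. Origin at the centre of its underside, z toward the cap, -x the broad front face with black marks, which at first faces the stop 1 to 4 off, parallel within 3 degrees. Tipped about 15 degrees toward -x it balances; beyond, it falls.
- flask_mid (a point): Point on the flask's axis half-way up, 90 from its underside; axes as the flask. Lying as wanted: flask x axis straight up, z axis along the rack's -x, underside anywhere from 15 past the stop edge (turned about the edge) to 50 past it (against the back fence: the foot tends to slide back there when held under the cap), this point 80 above the work surface.
- flask_cap (a point): Centre of the orange cap, 34 in diameter, 30 long, on the flask's axis 165 from the underside (cap spans 150 to 180); axes as the flask. With the flask lying, neck and cap are beyond the platform's end and the cap's lowest side is 63 above the work surface with nothing under it, so a finger can stay beneath it until the flask rests.
- bottle: Bystander: loose white bottle with a red cap, 50 in diameter, 110 tall, upright beside the rack. Origin at the centre of its underside.
- tipbox: Bystander: loose blue pipette-tip box with a clear lid, 80 (x) by 115 (y) by 57 high, beside the rack. Origin at the centre of its underside.
- tuberack: Bystander: loose orange rack with four capped tubes in a row, 50 (x) by 110 (y) by 104 high, beyond the rack's foot shelf. Origin at the centre of its underside.
Mind the look-alikes: they are no part of the job. Of the things like the flask, leave any that is pink or red; of the rest the larger one is meant.

How it is judged (in metres and radians):
At the end, for the whole second after the job is handed in: The flask rests on the platform on its broad front face (x axis up within 5 degrees), its middle 74 to 87 mm above the work surface and 30 to 90 mm from the stop edge toward the platform's free end, within 30 mm of the rack's centre line, its axis along the rack within 11 degrees (angle between flask's own x axis and vertical below 0.09 rad and angle between flask's own z axis and vertical between 1.48 and 1.66 rad and z of flask_mid in the frame of rack between 0.074 and 0.087 m and x of flask_mid in the frame of rack between -0.09 and -0.03 m and y of flask_mid in the frame of rack between -0.03 and 0.03 m and angle between the z axis of flask and the x axis of rack, either way round below 0.2 rad and linear speed of flask below 0.02 m/s and angular speed of flask below 0.1 rad/s); the robot touches nothing.
It fails at once if the flask drops or slaps down (turns faster than 3.5 rad/s) (angular speed of flask above 3.5 rad/s).
It fails at once if the flask is lifted or carried: the centre of its underside over 105 mm above the work surface (tipping needs 85), or out of the space between stop and fence (z of flask in the frame of rack above 0.105 m or x of flask in the frame of rack below -0.01 m or x of flask in the frame of rack above 0.07 m or y of flask in the frame of rack below -0.05 m or y of flask in the frame of rack above 0.05 m).
It fails at once if the flask is pinched or pressed hard by the fingers (over 20 N) (contact force between flask and the fingers above 20 N).
It fails at once if a bystander is moved over 15 mm or tilted (distance of any of bottle, tipbox, tuberack from where it was at the start of the episode above 0.015 m or angle between any of bottle, tipbox, tuberack's own z axis and vertical above 0.2 rad).
It also fails if it takes over 48 s, if anything falls off the work surface, if the arm or the gripper's body presses on something with over 40 N, if the wrist force passes 120 N, or if a joint passes its speed limit or range.

## Working session

There is one attempt and no reset: what is moved stays moved. The work goes in short steps, Python scripts to look and compute and a tool call to move; the robot and the scene stay as the last step left them, time stands still between calls to the robot, and variables do not carry over. Pictures are saved under pics/ and viewed, and the job is handed in when it is done.

Besides the shell and the picture viewer there is one more tool, called in YAML: its name, and indented under it one key for each argument. move_arm: Moves the arm, as the interface text tells. Its arguments: {"type":"object","properties":{"deltas":{"type":"array"},"squeeze":{"type":"number"}},"required":["deltas"]}

```bash
ls; mkdir -p pics; python3 - <<'E'
from station import env,cams
import cv2
s=env.read_state();print(s)
for n in ("scene","top"):
    p,d=cams.snapshot(n)
    import numpy as np
    cv2.imwrite(f"pics/{n}0.png",p[:,:,::-1]);np.save(f"pics/{n}0.npy",d)
    c=cams.calibration(n);print(n,c["mtx"],c["pose"])
E
```

```text
pics
{'time_s': 0.0, 'q': array([-7.12827585e+01,  5.04058834e+00,  7.86268643e+01, -4.81112615e-05,
        9.64640780e+01, -5.90689320e+00]), 'qvel': array([-0.02818378, -0.05048875, -0.02612457, -0.10294241,  0.0375326 ,
       -0.08034   ]), 'joint_torque': array([-6.01294432e-04, -3.51869667e+01, -3.13272607e+01, -2.11804977e-04,
        1.09122426e-02,  5.54304165e-06]), 'tool_pos': array([ 0.22899695, -0.49949337,  0.23010627]), 'tool_rot': array([[-7.37456986e-04,  4.16662826e-01, -9.09060804e-01],
       [ 2.17396577e-03, -9.09058235e-01, -4.16663412e-01],
       [-9.99997365e-01, -2.28353842e-03, -2.35419376e-04]]), 'ft_force': array([-0.04049519,  0.27853043, -1.280645  ]), 'moment': array([-0.02767857, -0.01414665,  0.00492883]), 'finger_gap': 0.08553771247724253}
scene [[505.87782483   0.         322.67751175]
 [  0.         505.87782483 239.21085132]
 [  0.           0.           1.        ]] [[ 0.74587976  0.43807889 -0.50174722  1.16251581]
 [ 0.66607523 -0.48752911  0.56449903 -0.52911712]
 [ 0.00267873 -0.7552498  -0.65543159  0.82673921]
 [ 0.          0.          0.          1.        ]]
top [[511.47251824   0.         312.04662391]
 [  0.         511.47251824 242.82319665]
 [  0.           0.           1.        ]] [[-0.05873913 -0.97322385  0.22222747  0.44466882]
 [-0.99826814  0.05798513 -0.00992175  0.06933545]
 [-0.0032298  -0.2224254  -0.97494436  0.98592899]
 [ 0.          0.          0.          1.        ]]
```

View pics/scene0.png

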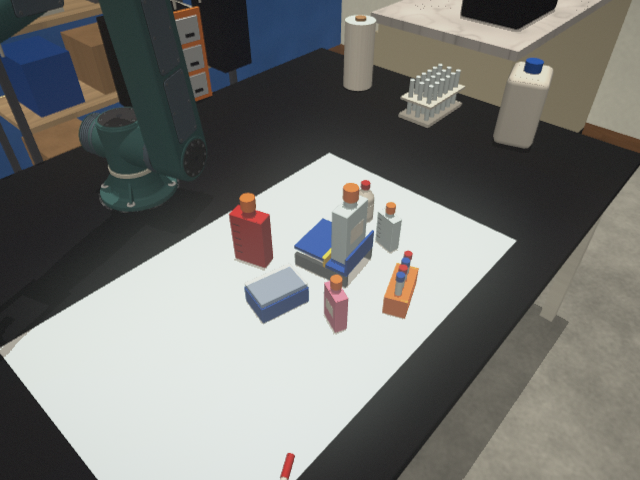

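View pics/top0.png

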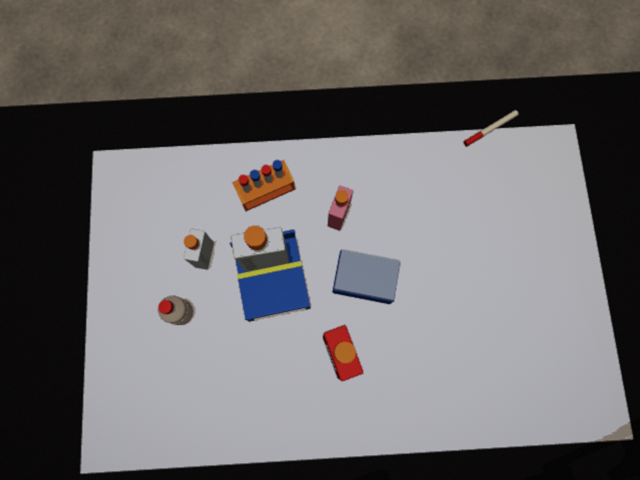

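```bash
cat > h.py <<'E'
import numpy as np,cv2
def cloud(c,d):
    K=c["mtx"];T=c["pose"];v,u=np.mgrid[:480,:640]
    P=np.stack([(u-K[0,2])/K[0,0]*d,(v-K[1,2])/K[1,1]*d,d],-1)
    return P@T[:3,:3].T+T[:3,3]
E
python3 - <<'E'
from h import *
from station import env,cams
for n in ("top","scene"):
    p=cv2.imread(f"pics/{n}0.png")[:,:,::-1].astype(int);d=np.load(f"pics/{n}0.npy")
    P=cloud(cams.calibration(n),d);r,g,b=p[...,0],p[...,1],p[...,2];ok=d>0
    box=ok&(P[...,0]>.2)&(P[...,0]<.8)&(P[...,1]>-.3)&(P[...,1]<.4)
    blue=box&(b>90)&(r<70)&(g<110)&(abs(P[...,2]-.06)<.006)
    def rect(m,t):
        q=P[m]; 
        if len(q)<10: print(n,t,"none");return
        R=cv2.minAreaRect((q[:,:2]*1000).astype(np.float32));print(n,t,len(q),"z",np.median(q[:,2]).round(4),"rect",R, cv2.boxPoints(R).round().tolist())
    rect(blue,"platform")
    yel=box&(r>150)&(g>150)&(b<90);rect(yel,"yellow")
    orr=box&(r>180)&(g>70)&(g<150)&(b<80)&(P[...,2]>.16);
    nl,lab=cv2.connectedComponents(orr.astype(np.uint8))
    for i in range(1,nl):
        m=lab==i
        if m.sum()>15:
            z=P[m][:,2];top=m&(P[...,2]>z.max()-.006);rect(top,"orange top %.3f"%z.max())
    # flask body greyish near rack
    # tall things
    tall=box&(P[...,2]>.03)
    nl,lab=cv2.connectedComponents(tall.astype(np.uint8))
    for i in range(1,nl):
        m=lab==i
        if m.sum()>60: q=P[m];print(n,"blob",m.sum(),q.min(0).round(3),q.max(0).round(3),p[m].mean(0).round())
t=cv2.imread("pics/top0.png");cv2.imwrite("pics/topc.png",cv2.resize(t[210:340,140:400],None,fx=3,fy=3,interpolation=cv2.INTER_CUBIC))
t=cv2.imread("pics/scene0.png");cv2.imwrite("pics/scenec.png",cv2.resize(t[170:340,220:440],None,fx=3.5,fy=3.5,interpolation=cv2.INTER_CUBIC))
E
```

```text
top platform 2670 z 0.0598 rect ((567.8023681640625, 135.32330322265625), (75.35066986083984, 118.70653533935547), 8.511710166931152) [[522.0, 188.0], [539.0, 71.0], [614.0, 82.0], [596.0, 200.0]]
top yellow 257 z 0.0606 rect ((610.5387573242188, 141.08932495117188), (7.949035167694092, 117.6453628540039), 8.397636413574219) [[598.0, 199.0], [615.0, 82.0], [623.0, 83.0], [606.0, 200.0]]
top blob 1395 [0.742 0.087 0.031] [0.8   0.206 0.109] [130.  75.  46.]
top blob 640 [ 0.691 -0.021  0.03 ] [0.754 0.027 0.13 ] [136.  78.  72.]
top blob 5589 [0.523 0.07  0.03 ] [0.678 0.209 0.229] [ 75.  87. 114.]
top blob 798 [0.628 0.252 0.03 ] [0.688 0.29  0.126] [121. 108.  97.]
top blob 2688 [ 0.541 -0.103  0.03 ] [0.644 0.026 0.062] [112. 122. 139.]
top blob 744 [0.524 0.292 0.03 ] [0.573 0.342 0.114] [118.  83.  72.]
top blob 1371 [ 0.41  -0.009  0.031] [0.499 0.05  0.183] [158.  55.  36.]
scene platform 137 z 0.0593 rect ((637.3306274414062, 109.30367279052734), (178.38072204589844, 89.07048034667969), 49.62823486328125) [[546.0, 70.0], [613.0, 13.0], [729.0, 148.0], [661.0, 206.0]]
scene yellow none
scene orange top 0.183 102 z 0.1803 rect ((453.9361267089844, 21.18926239013672), (29.9006404876709, 34.86100387573242), 33.931800842285156) [[432.0, 27.0], [451.0, -2.0], [476.0, 15.0], [457.0, 44.0]]
scene blob 6607 [ 0.2   -0.028  0.097] [0.23  0.093 0.545] [43. 52. 52.]
scene blob 5170 [ 0.523 -0.023  0.03 ] [0.755 0.334 0.228] [126. 123. 133.]
scene blob 2004 [ 0.409 -0.011  0.03 ] [0.501 0.052 0.183] [140.  75.  67.]
scene blob 733 [0.628 0.25  0.03 ] [0.691 0.286 0.126] [148. 145. 135.]
scene blob 751 [0.744 0.086 0.031] [0.8   0.208 0.108] [181. 127. 102.]
scene blob 1944 [ 0.54  -0.104  0.03 ] [0.646 0.023 0.062] [149. 160. 172.]
```

View pics/topc.png

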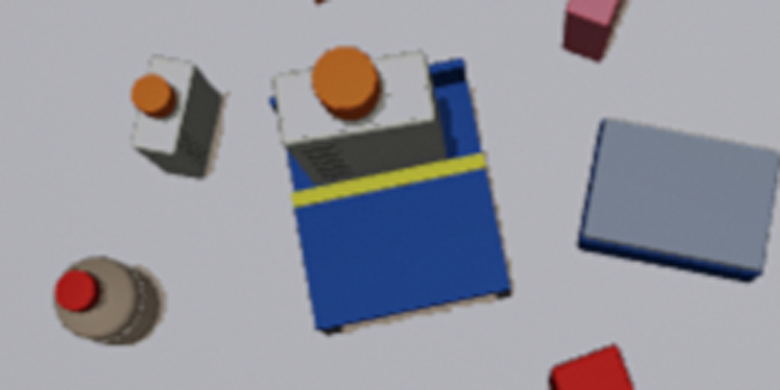

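View pics/scenec.png

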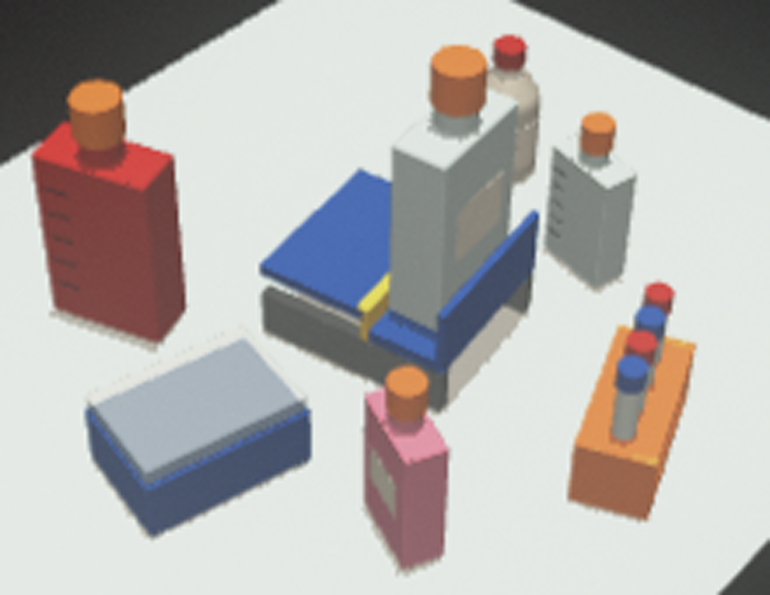

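```bash
cat >> h.py <<'E'
ps=np.deg2rad(8.4);RX=np.array([np.cos(ps),np.sin(ps),0]);RY=np.array([-np.sin(ps),np.cos(ps),0]);R0=np.array([.6145,.1415,0])
RR=np.stack([RX,RY,[0,0,1]],1)
def torack(P): return (np.asarray(P)-R0)@RR
def toworld(p): return np.asarray(p)@RR.T+R0
E
python3 - <<'E'
from h import *
from station import env,cams
for n in ("top","scene"):
    p=cv2.imread(f"pics/{n}0.png")[:,:,::-1].astype(int);d=np.load(f"pics/{n}0.npy")
    P=torack(cloud(cams.calibration(n),d))*1000
    box=(d>0)&(abs(P[...,1])<70)&(P[...,0]>-40)&(P[...,0]<70)
    for a,b in((215,235),(172,190),(40,50),(80,90)):
        m=box&(P[...,2]>a)&(P[...,2]<b);q=P[m]
        if len(q)>10:
            R=cv2.minAreaRect(q[:,:2].astype(np.float32));print(n,a,len(q),"z",np.median(q[:,2]),R,q.min(0).round(1),q.max(0).round(1))
            if a==172: print(cv2.boxPoints(R))
    m=box&(P[...,2]>100)&(P[...,2]<165);q=P[m];print("side",len(q),np.percentile(q,[2,50,98],axis=0).round(1).tolist())
print(torack(env.read_state()["tool_pos"]))
E
```

```text
top 215 387 z 224.74115560428197 ((20.910327911376953, 3.827198028564453), (31.84882354736328, 32.824737548828125), 35.64529800415039) [  4.7 -12.6 215.1] [ 37.9  20.5 228.7]
top 172 903 z 179.60361283011284 ((21.56821060180664, 4.235008239746094), (84.34183502197266, 40.25176239013672), 87.8463134765625) [  0.3 -38.4 172.3] [ 43.   46.6 184. ]
[[ -0.12824106 -37.149788  ]
 [ 40.095093   -38.662453  ]
 [ 43.264664    45.619804  ]
 [  3.0413284   47.13247   ]]
top 40 358 z 44.80932465327325 ((27.268314361572266, 0.07732772827148438), (119.98162078857422, 48.24068832397461), 89.93778228759766) [  3.1 -59.9  40.4] [51.3 60.1 49.9]
top 80 106 z 84.29501021374608 ((28.347980499267578, -0.13679885864257812), (55.737335205078125, 119.9098129272461), 0.6437090039253235) [  0.7 -59.8  80. ] [56.7 60.1 89.6]
side 393 [[0.5, -37.8, 101.5], [2.1, 2.3, 134.7], [14.9, 43.9, 164.0]]
scene 215 185 z 224.55882831482688 ((22.80120086669922, 3.453216552734375), (31.144113540649414, 35.11743927001953), 33.58097457885742) [  4.8 -12.7 215.1] [ 39.1  21.8 228.3]
scene 172 417 z 179.80322421298112 ((23.036039352416992, 2.979633331298828), (85.35997772216797, 42.398983001708984), 89.50667572021484) [  1.6 -39.6 172. ] [ 44.4  45.5 189.8]
[[  1.4698578 -39.516243 ]
 [ 43.867268  -39.8813   ]
 [ 44.602222   45.47551  ]
 [  2.204811   45.84057  ]]
scene 40 293 z 45.319986470488736 ((38.98055648803711, -21.667068481445312), (149.33834838867188, 76.2591781616211), 51.682674407958984) [-37.2 -63.1  40. ] [58.4 60.5 50. ]
scene 80 255 z 84.56564746145767 ((53.01416015625, -0.3987693786621094), (109.82396697998047, 60.773033142089844), 63.82073211669922) [  2.1 -60.1  80.1] [58.  61.5 90. ]
side 798 [[3.8, -39.0, 101.6], [40.4, -29.3, 133.4], [44.1, 40.5, 163.7]]
[-0.47498913 -0.57785967  0.23021104]
```

move_arm:
  deltas:
    - [0.2, [18, 29, 12], 4]
    - [0.2, [36, 58, 24], 8]
    - [0.2, [54, 87, 36], 12]
    - [0.2, [72, 115, 48], 15]
    - [0.2, [90, 144, 60], 18]

```text
time_s: 0.52
tool_pos: [0.3195, -0.3545, 0.2913]
tool_rot: [[-0.0, 0.679, -0.734], [0.001, -0.734, -0.679], [-1.0, -0.001, -0.0]]
ft_force: [0.8, -0.2, 0.2]
finger_gap: 0.0512
```

move_arm:
  deltas:
    - [0.2, [21, 34, 0], 4]
    - [0.2, [42, 67, 0], 8]
    - [0.2, [63, 101, 0], 12]
    - [0.2, [85, 134, 0], 15]
    - [0.2, [106, 168, 0], 19]

```text
time_s: 0.93
tool_pos: [0.4257, -0.1861, 0.291]
tool_rot: [[-0.0, 0.881, -0.473], [0.0, -0.473, -0.881], [-1.0, -0.0, -0.0]]
ft_force: [0.7, 0.1, 0.0]
finger_gap: 0.0509
```

move_arm:
  deltas:
    - [0.2, [21, 34, 0], 4]
    - [0.2, [42, 67, 0], 8]
    - [0.2, [63, 101, 0], 12]
    - [0.2, [85, 134, 0], 15]
    - [0.2, [106, 168, 0], 19]

```text
time_s: 1.35
tool_pos: [0.5317, -0.0181, 0.2908]
tool_rot: [[-0.001, 0.987, -0.16], [-0.0, -0.16, -0.987], [-1.0, -0.0, 0.0]]
ft_force: [0.1, -0.3, 0.1]
finger_gap: 0.0513
```

move_arm:
  deltas:
    - [0.2, [21, 34, 0], 4]
    - [0.2, [42, 67, 0], 8]
    - [0.2, [63, 101, 0], 12]
    - [0.2, [85, 134, 0], 15]
    - [0.2, [105, 169, 0], 17.8]

```text
time_s: 1.77
tool_pos: [0.6369, 0.1506, 0.2904]
tool_rot: [[-0.001, 0.989, 0.149], [-0.001, 0.149, -0.989], [-1.0, -0.001, 0.0]]
ft_force: [0.6, -0.2, -0.0]
finger_gap: 0.0513
```

```bash
cat >> h.py <<'E'
def show(tag,crop=(slice(130,330),slice(210,460)),fx=3,names=("scene",)):
    from station import env,cams
    for n in names:
        p,d=cams.snapshot(n);np.save(f"pics/{tag}_{n}.npy",d);cv2.imwrite(f"pics/{tag}_{n}_full.png",p[:,:,::-1])
        t=p[:,:,::-1]
        t=t[crop] if n=="scene" else (t[170:350,170:350] if n=="top" else t)
        cv2.imwrite(f"pics/{tag}_{n}.png",cv2.resize(t,None,fx=fx,fy=fx,interpolation=cv2.INTER_CUBIC) if n!="wrist" else t)
def st():
    from station import env
    s=env.read_state();y=np.rad2deg(np.arctan2(s["tool_rot"][1,1],s["tool_rot"][0,1]))
    print("t",round(s["time_s"],2),"tcp rack mm",(torack(s["tool_pos"])*1000).round(1),"jaw yaw-rack",round(y-8.4,1),"F rack",(s["ft_force"]@RR).round(2),"M",s["moment"].round(2),"gap",round(s["finger_gap"]*1000,1),"q",np.round(s["q"],1))
E
python3 -c "
from h import *
st();show('a',names=('scene','wrist'));st()"
```

```text
t 1.77 tcp rack mm [ 23.4   5.8 290.4] jaw yaw-rack 0.2 F rack [ 0.56 -0.3  -0.04] M [-0.04 -0.05 -0.05] gap 51.3 q [  8.4  18.7  55.7  -0.  105.6  -0.2]
t 1.87 tcp rack mm [ 24.5   9.3 286.9] jaw yaw-rack 0.4 F rack [-0.08 -1.35 -0.74] M [-0.05 -0.02 -0.01] gap 51.3 q [ 8.600e+00  1.900e+01  5.570e+01  1.000e-01  1.056e+02 -2.000e-01]
```

View pics/a_scene.png

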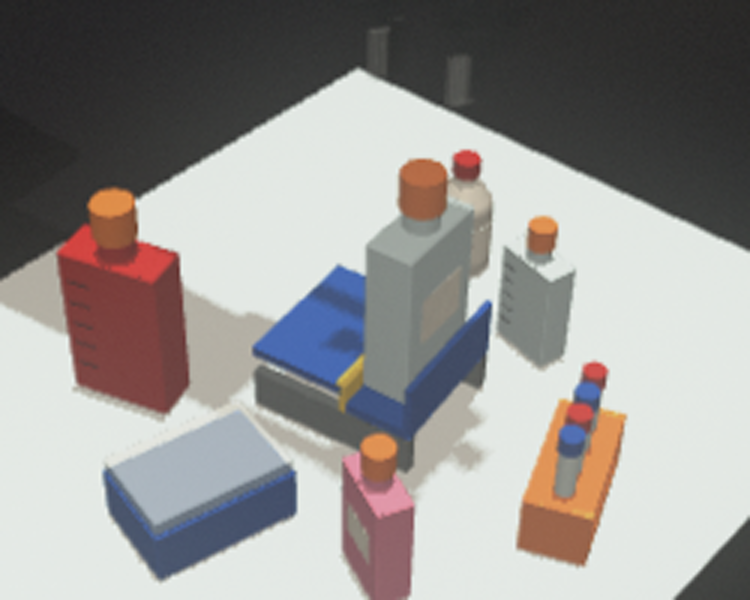

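View pics/a_wrist.png

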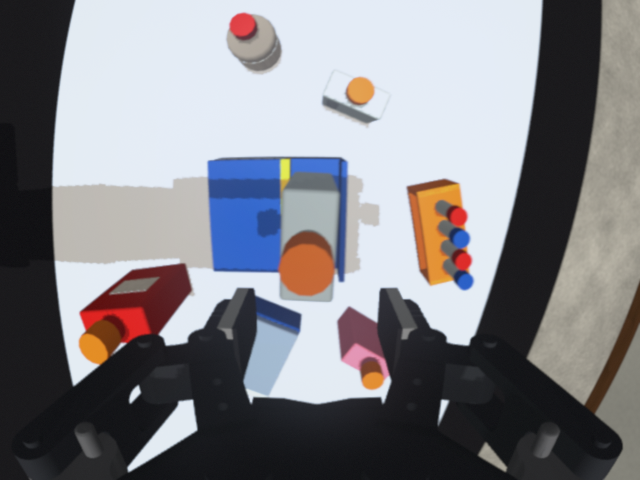

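move_arm:
  deltas:
    - [0.2, [0, 0, 0], 0]
    - [0.2, [0, 0, 0], 0]
    - [0.2, [0, 0, 0], 0]

```text
time_s: 2.12
tool_pos: [0.6358, 0.1477, 0.2919]
tool_rot: [[0.001, 0.989, 0.145], [-0.0, 0.145, -0.989], [-1.0, 0.0, 0.0]]
ft_force: [0.2, -1.1, 0.3]
finger_gap: 0.0515
```

```bash
python3 -c "
from h import *
st()
from station import env,cams
c=cams.calibration('wrist');print(c['mtx'],c['pose'],torack(c['pose'][:3,3]))"
```

```text
t 2.12 tcp rack mm [ 22.    3.1 291.9] jaw yaw-rack -0.1 F rack [ 0.01 -1.09  0.25] M [-0.05  0.02  0.01] gap 51.5 q [  8.1  18.4  55.9  -0.  105.6  -0.2]
[[371.64829954   0.         316.71342359]
 [  0.         371.64829954 239.52429587]
 [  0.           0.           1.        ]] [[ 9.89531815e-01  1.38751455e-01  3.96840140e-02  6.26572986e-01]
 [ 1.44314789e-01 -9.51707507e-01 -2.70972439e-01  2.15291547e-01]
 [ 1.69753886e-04  2.73862839e-01 -9.61768744e-01  4.35047098e-01]
 [ 0.00000000e+00  0.00000000e+00  0.00000000e+00  1.00000000e+00]] [0.02272316 0.07123628 0.4350471 ]
```

```bash
python3 -c "
from h import *
from station import env,cams
c=cams.calibration('wrist');f=c['mtx'][0,0];cx,cy=c['mtx'][0,2],c['mtx'][1,2]
for u,v in((254,292),(232,291),(380,291),(405,291)):
    dx,dy=u-cx,v-cy;r=np.hypot(dx,dy);a=r/f
    ray=np.array([np.sin(a)*dx/r,np.sin(a)*dy/r,np.cos(a)])@c['pose'][:3,:3].T
    rr=ray@RR;o=torack(c['pose'][:3,3])*1000
    for y in (-8,14): 
        t=(y-o[1])/rr[1];print(u,v,y,(o+t*rr).round(1))
"
```

```text
254 292 -8 [-10.4  -8.  257.5]
254 292 14 [ -1.2  14.  306.8]
232 291 -8 [-22.5  -8.  256.6]
232 291 14 [-10.   14.  306.2]
380 291 -8 [ 56.1  -8.  256.4]
380 291 14 [ 46.8  14.  306. ]
405 291 -8 [ 69.6  -8.  257.1]
405 291 14 [ 56.6  14.  306.5]
```

move_arm:
  deltas:
    - [0.2, [0, 1, -25], 0]
    - [0.2, [0, 1, -50], 0]
    - [0.2, [0, 1, -70], 0]
    - [0.2, [0, 1, -82], 0]
    - [0.2, [0, 1, -88], 0]

```text
time_s: 2.53
tool_pos: [0.635, 0.1485, 0.2016]
tool_rot: [[-0.003, 0.989, 0.145], [-0.001, 0.145, -0.989], [-1.0, -0.003, 0.0]]
ft_force: [0.3, -0.9, -0.4]
finger_gap: 0.0515
```

move_arm:
  deltas:
    - [0.2, [-2, 0, 0], 0]
    - [0.2, [-4, -1, 0], 0]
    - [0.2, [-6, -1, 0], 0]
    - [0.2, [-8, -1, 0], 0]
    - [0.2, [-10, -1, 0], 0]

```text
time_s: 2.95
tool_pos: [0.6265, 0.1491, 0.205]
tool_rot: [[0.003, 0.989, 0.147], [0.0, 0.147, -0.989], [-1.0, 0.003, -0.0]]
ft_force: [0.0, 0.6, 0.1]
finger_gap: 0.0515
```

```bash
python3 -c "
from h import *
st();show('b',names=('scene',))"
```

```text
t 2.95 tcp rack mm [ 13.    5.8 205. ] jaw yaw-rack 0.0 F rack [0.13 0.59 0.11] M [-0.   -0.01  0.04] gap 51.5 q [ 8.3 17.3 67.1  0.  95.4 -0.1]
```

View pics/b_scene.png

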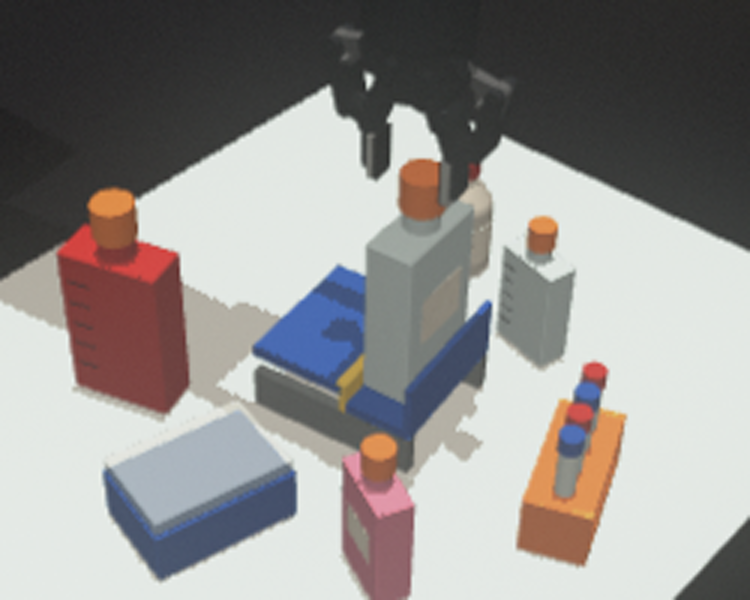

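move_arm:
  deltas:
    - [0.12, [-3, -0.4, 0], 0]
    - [0.05, [-6, -0.9, -1], 0]
    - [0.05, [-9, -1.3, -1], 0]
    - [0.05, [-12, -1.8, -2], 0]
    - [0.05, [-15, -2.2, -2], 0]

```text
time_s: 3.42
tool_pos: [0.6107, 0.1468, 0.2011]
tool_rot: [[-0.0, 0.989, 0.147], [-0.0, 0.147, -0.989], [-1.0, -0.0, -0.0]]
ft_force: [-0.3, -0.0, -0.7]
finger_gap: 0.0449
```

```bash
python3 -c "
from h import *
st()"
```

```text
t 3.42 tcp rack mm [ -3.    5.7 201.1] jaw yaw-rack 0.0 F rack [-0.29  0.03 -0.7 ] M [ 0.06 -0.02  0.01] gap 44.9 q [ 8.3 15.4 69.9  0.  94.7 -0.1]
```

move_arm:
  deltas:
    - [0.05, [-3, -0.4, 0], 0]
    - [0.05, [-6, -0.9, -1], 0]
    - [0.05, [-9, -1.3, -2], 0]
    - [0.05, [-12, -1.8, -3], 0]
    - [0.05, [-15, -2.2, -4], 0]

```text
time_s: 3.83
tool_pos: [0.5958, 0.1445, 0.1972]
tool_rot: [[-0.0, 0.989, 0.147], [-0.0, 0.147, -0.989], [-1.0, -0.0, 0.0]]
ft_force: [-1.0, 0.2, 0.1]
finger_gap: 0.0448
```

```bash
python3 -c "
from h import *
st();show('c',names=('scene',))"
```

```text
t 3.83 tcp rack mm [-18.    5.7 197.2] jaw yaw-rack 0.0 F rack [-0.96  0.31  0.15] M [-0.03 -0.04 -0.01] gap 44.8 q [ 8.3 13.5 72.6 -0.  93.8 -0.1]
```

View pics/c_scene.png

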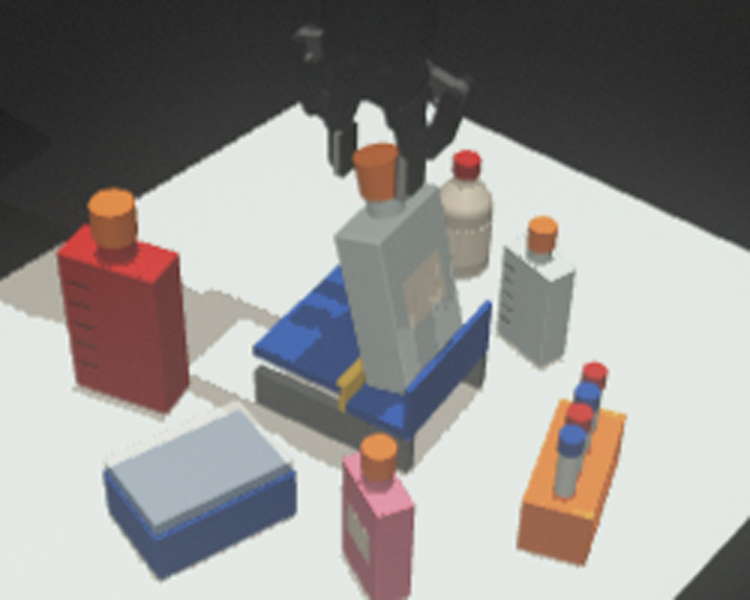

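move_arm:
  deltas:
    - [0.05, [-3, -0.4, -1], 0]
    - [0.05, [-6, -0.9, -2], 0]
    - [0.05, [-9, -1.3, -3], 0]
    - [0.05, [-12, -1.8, -4], 0]
    - [0.05, [-15, -2.2, -5], 0]

```text
time_s: 4.3
tool_pos: [0.5808, 0.1423, 0.1922]
tool_rot: [[-0.0, 0.989, 0.147], [-0.0, 0.147, -0.989], [-1.0, -0.0, 0.0]]
ft_force: [-1.0, -0.2, -1.1]
finger_gap: 0.0447
```

```bash
python3 -c "
from h import *
st();show('d',names=('scene',));st()"
```

```text
t 4.3 tcp rack mm [-33.2   5.8 192.2] jaw yaw-rack 0.0 F rack [-1.06 -0.02 -1.06] M [-0.03 -0.05 -0.03] gap 44.7 q [ 8.3 11.7 75.4 -0.  92.9 -0.1]
t 4.35 tcp rack mm [-33.8   5.8 192. ] jaw yaw-rack 0.0 F rack [ 0.11  0.21 -0.8 ] M [0.02 0.03 0.01] gap 44.8 q [ 8.3 11.7 75.4  0.  92.9 -0.1]
```

View pics/d_scene.png

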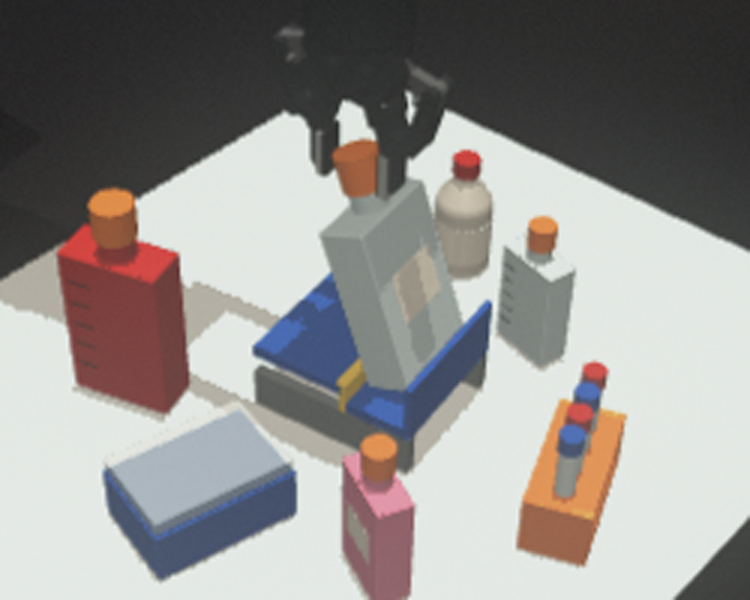

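move_arm:
  deltas:
    - [0.05, [-2, -0.3, -1], 0]
    - [0.05, [-4, -0.6, -2], 0]
    - [0.05, [-6, -0.9, -3], 0]
    - [0.05, [-8, -1.2, -4], 0]
    - [0.05, [-10, -1.5, -5], 0]

```text
time_s: 4.77
tool_pos: [0.571, 0.1409, 0.1872]
tool_rot: [[0.0, 0.989, 0.147], [0.0, 0.147, -0.989], [-1.0, 0.0, -0.0]]
ft_force: [0.5, 0.2, -1.0]
finger_gap: 0.0451
```

move_arm:
  deltas:
    - [0.1, [-1, -0.1, 0], 0]
    - [0.1, [-1, -0.1, 0], 0]
    - [0.1, [-1, -0.1, 0], 0]

```text
time_s: 5.02
tool_pos: [0.5702, 0.1408, 0.1874]
tool_rot: [[0.0, 0.989, 0.146], [0.0, 0.146, -0.989], [-1.0, 0.0, 0.0]]
ft_force: [-0.2, -0.1, -0.7]
finger_gap: 0.0472
```

```bash
python3 -c "
from h import *
st();show('e',names=('scene','wrist'));st()"
```

```text
t 5.02 tcp rack mm [-44.    5.8 187.4] jaw yaw-rack 0.0 F rack [-0.18 -0.03 -0.72] M [ 0.06 -0.    0.01] gap 47.2 q [ 8.3 10.4 77.4 -0.  92.1 -0.1]
t 5.12 tcp rack mm [-43.9   5.8 187.4] jaw yaw-rack 0.0 F rack [-0.25  1.21  0.21] M [0.02 0.04 0.  ] gap 47.0 q [ 8.3 10.4 77.4 -0.  92.1 -0.1]
```

View pics/e_scene.png

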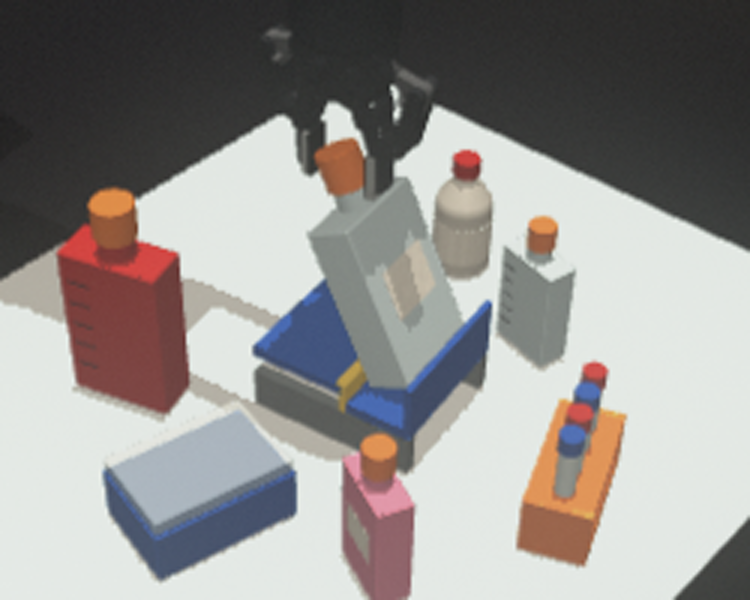

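View pics/e_wrist.png

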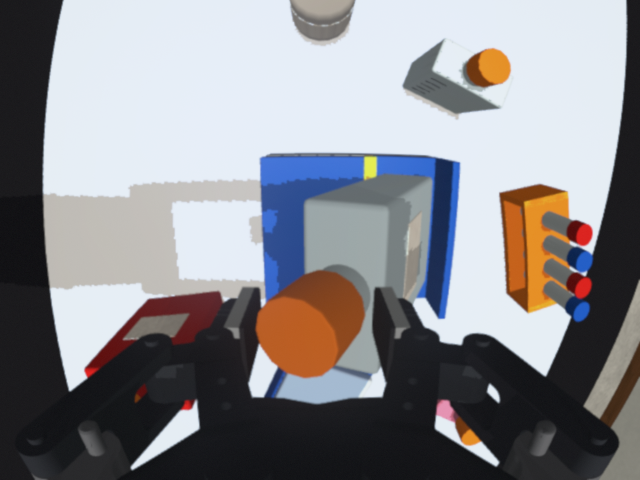

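```bash
python3 -c "
from h import *
prev=None
for i in range(0,16):
    a=np.deg2rad(6*i);s=i/15
    # inner extents in +x of finger rect 6x11
    e=max(6*np.cos(a)+11*np.sin(a),6)
    C=np.array([-73.5-min(e-6,5.5)*1.0,5.8-2*s])
    T=C+29.5*np.array([np.cos(a),np.sin(a)]);w=RR[:2,:2]@T
    if i%5==0: b=w
    else: pass
    if i==0: b0=w
    if i>0:
        base=[b0,b1,b2][(i-1)//5] if i>5 else b0
        print(i,6*i,(w-base).round(1))
    if i==5:b1=w
    if i==10:b2=w
"
```

```text
1 6 [-1.7  2.7]
2 12 [-3.6  5.4]
3 18 [-5.8  8. ]
4 24 [-8.1 10.4]
5 30 [-10.6  12.7]Traceback (most recent call last):
  File "<string>", line 14, in <module>
    base=[b0,b1,b2][(i-1)//5] if i>5 else b0
                ^^
NameError: name 'b2' is not defined. Did you mean: 'b'?
```

move_arm:
  deltas:
    - [0.1, [0, 0, 4], 0]
    - [0.1, [0, 0, 8], 0]
    - [0.1, [0, 0, 8], 0]

```text
time_s: 5.37
tool_pos: [0.5708, 0.1409, 0.1968]
tool_rot: [[0.002, 0.989, 0.147], [0.0, 0.147, -0.989], [-1.0, 0.002, 0.0]]
ft_force: [-0.4, -0.0, 0.5]
finger_gap: 0.0471
```

move_arm:
  deltas:
    - [0.1, [-1.7, 2.7, 0], 6]
    - [0.1, [-3.6, 5.4, 0], 12]
    - [0.1, [-5.8, 8, 0], 18]
    - [0.1, [-8.1, 10.4, 0], 24]
    - [0.1, [-10.6, 12.7, 0], 30]

```text
time_s: 5.78
tool_pos: [0.5597, 0.1536, 0.1957]
tool_rot: [[0.001, 0.78, 0.625], [0.0, 0.625, -0.78], [-1.0, 0.001, 0.0]]
ft_force: [0.4, -0.8, 1.1]
finger_gap: 0.0472
```

```bash
python3 -c "
from h import *
st();show('f',names=('scene','wrist'))
def f(i):
    a=np.deg2rad(6*i);s=i/15
    e=max(6*np.cos(a)+11*np.sin(a),6)
    C=np.array([-73.5-min(e-6,5.5)*1.0,5.8-2*s])
    return RR[:2,:2]@(C+29.5*np.array([np.cos(a),np.sin(a)]))
for i in range(6,16): print(i,(f(i)-f(5 if i<11 else 10)).round(1))
"
```

```text
t 5.78 tcp rack mm [-52.5  20.  195.7] jaw yaw-rack 30.3 F rack [ 0.25 -0.8   1.12] M [-0.02 -0.    0.01] gap 47.2 q [  9.8   9.4  77.7  -0.   92.9 -29. ]
6 [-2.6  2.1]
7 [-5.1  4. ]
8 [-7.5  5.7]
9 [-10.2   7.2]
10 [-13.    8.3]
11 [-2.9  0.9]
12 [-5.9  1.4]
13 [-8.9  1.6]
14 [-12.    1.5]
15 [-14.6   1.2]
```

View pics/f_wrist.png

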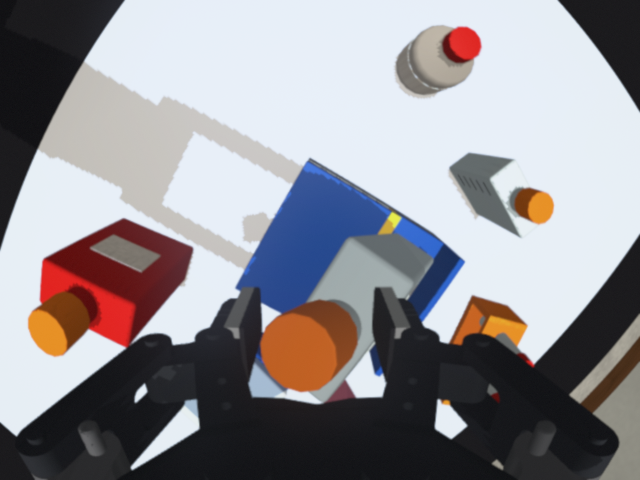

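View pics/f_scene.png

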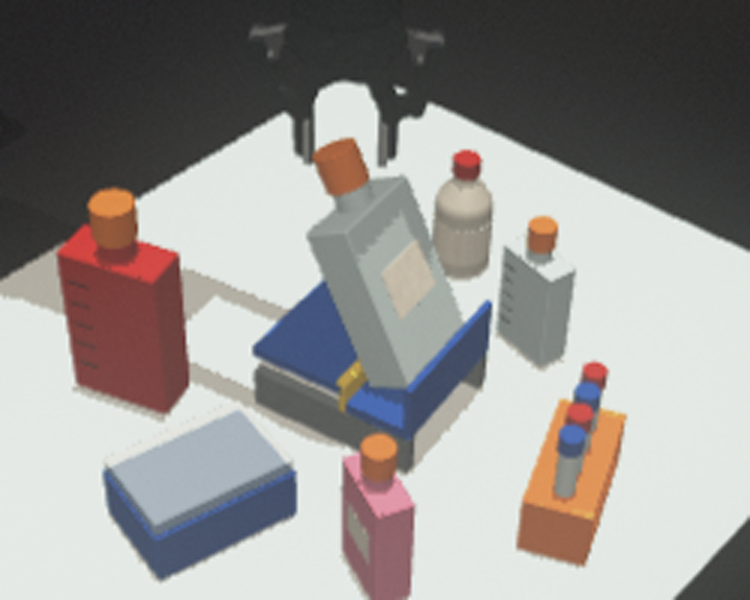

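move_arm:
  deltas:
    - [0.1, [-2.6, 2.1, 0], 6]
    - [0.1, [-5.1, 4, 0], 12]
    - [0.1, [-7.5, 5.7, 0], 18]
    - [0.1, [-10.2, 7.2, 0], 24]
    - [0.1, [-13, 8.3, 0], 30]

```text
time_s: 6.3
tool_pos: [0.5467, 0.1617, 0.1955]
tool_rot: [[0.0, 0.366, 0.931], [-0.0, 0.931, -0.366], [-1.0, 0.0, 0.0]]
ft_force: [0.3, -0.2, 0.1]
finger_gap: 0.047
```

```bash
python3 -c "
from h import *
st();show('g',names=('scene','wrist'))
"
```

```text
t 6.3 tcp rack mm [-64.1  29.9 195.5] jaw yaw-rack 60.1 F rack [ 0.29 -0.27  0.12] M [-0.01 -0.02 -0.06] gap 47.0 q [ 10.8   8.1  79.2  -0.   92.7 -57.8]
```

View pics/g_wrist.png

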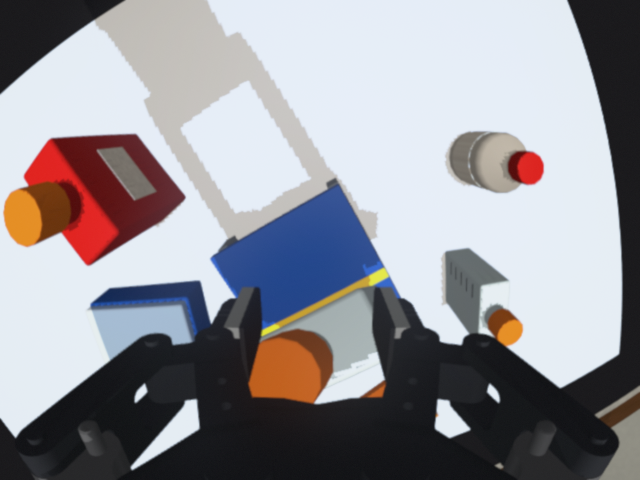

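View pics/g_scene.png

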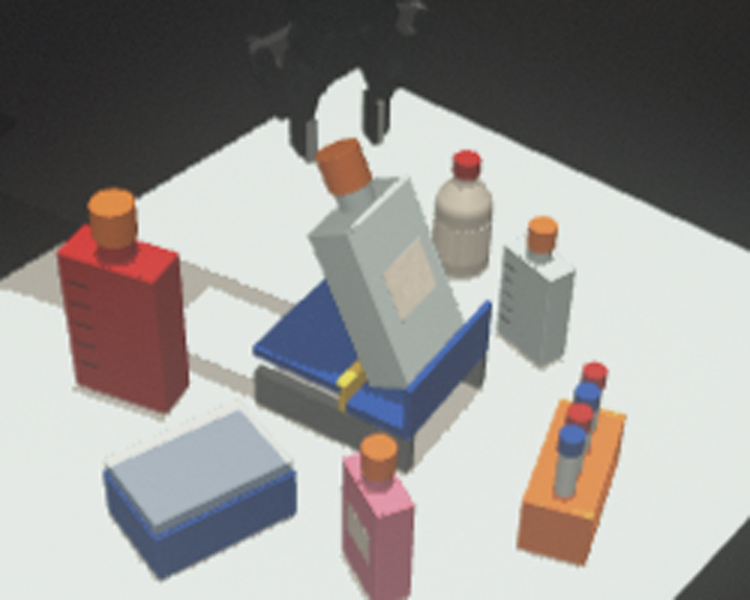

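move_arm:
  deltas:
    - [0.1, [-2.9, 0.9, 0], 6]
    - [0.1, [-5.9, 1.4, 0], 12]
    - [0.1, [-8.9, 1.6, 0], 18]
    - [0.1, [-11.7, 1.5, 0], 24]
    - [0.1, [-14.3, 1.2, 0], 30]

```text
time_s: 6.82
tool_pos: [0.5325, 0.1628, 0.1954]
tool_rot: [[0.0, -0.147, 0.989], [-0.0, 0.989, 0.147], [-1.0, -0.0, 0.0]]
ft_force: [-0.4, -1.1, 0.7]
finger_gap: 0.0469
```

```bash
python3 -c "
from h import *
st();show('i',names=('scene','top'),fx=3)
"
```

```text
t 6.82 tcp rack mm [-78.   33.1 195.4] jaw yaw-rack 90.0 F rack [-0.6  -1.02  0.66] M [-0.01  0.05  0.03] gap 46.9 q [ 11.2   6.4  81.1  -0.   92.5 -87.3]
```

View pics/i_top.png

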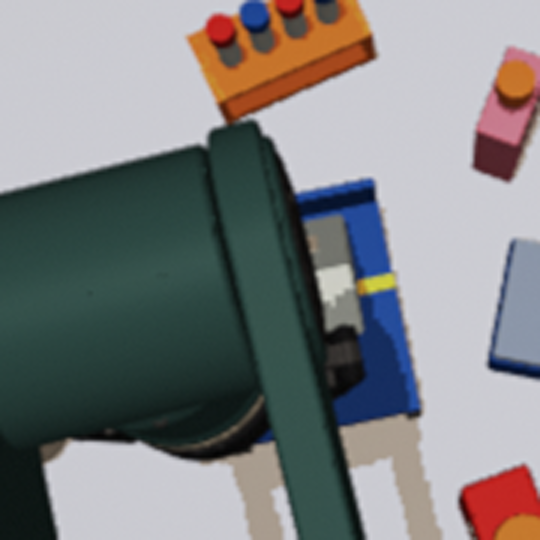

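View pics/i_scene.png

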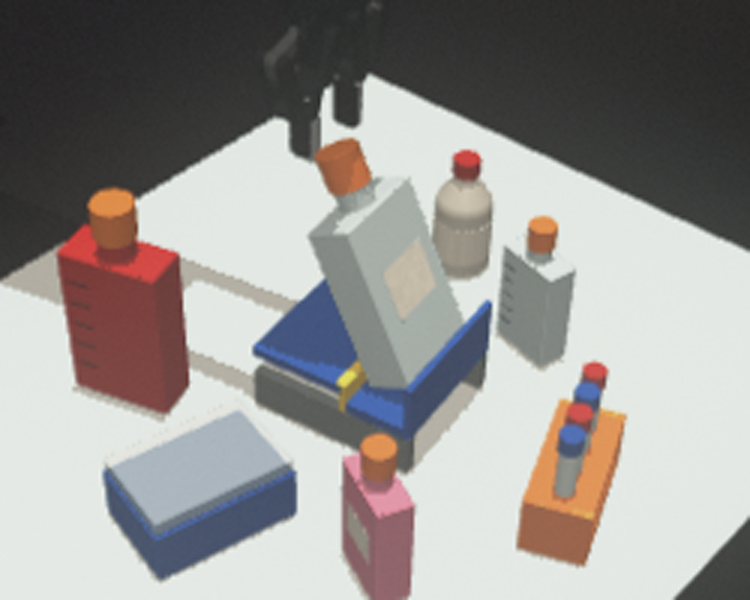

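move_arm:
  deltas:
    - [0.1, [-3, -0.4, -1], 0]
    - [0.1, [-6, -0.9, -2], 0]
    - [0.1, [-9, -1.3, -3.5], 0]
    - [0.1, [-12, -1.8, -5], 0]
    - [0.1, [-15, -2.2, -6], 0]

```text
time_s: 7.33
tool_pos: [0.5169, 0.1607, 0.189]
tool_rot: [[-0.0, -0.145, 0.989], [-0.0, 0.989, 0.145], [-1.0, 0.0, -0.0]]
ft_force: [-0.8, 1.0, -0.3]
finger_gap: 0.0468
```

```bash
cat >> h.py <<'E'
def theta(tag):
    from station import cams
    d=np.load(f"pics/{tag}_scene.npy");p=cv2.imread(f"pics/{tag}_scene_full.png")[:,:,::-1].astype(int)
    P=torack(cloud(cams.calibration("scene"),d))*1000
    sat=p.max(2)-p.min(2)
    m=(d>0)&(abs(P[...,1])<46)&(P[...,0]>-140)&(P[...,0]<48)&(P[...,2]>88)&(sat<45)&(p.max(2)>100)&(p[:,:,2]<=p[:,:,0]+25)
    q=P[m]
    # RANSAC plane, normal with small y
    rng=np.random.default_rng(0);best=None
    for _ in range(600):
        a,b,c=q[rng.choice(len(q),3,False)];n=np.cross(b-a,c-a);L=np.linalg.norm(n)
        if L<200: continue
        n/=L
        if abs(n[1])>.15: continue
        if n[2]<0:n=-n
        if n[0]<-.1: continue   # back face normal has +x,+z
        k=np.abs((q-a)@n)<2
        if best is None or k.sum()>best[0]: best=(k.sum(),n,k)
    k=best[2];qq=q[k];c0=qq.mean(0);n=np.linalg.svd(qq-c0)[2][2];n=n*np.sign(n[2]+n[0])
    th=np.degrees(np.arctan2(n[2],n[0]))
    ax=np.array([-n[2],0,n[0]]);ax/=np.linalg.norm(ax)
    a=qq@ax;bot=np.percentile(a,.5);top=np.percentile(a,99.5)
    off=(c0-np.array([0,0,60]))@n
    print(f"theta {th:.1f} n {n.round(3)} N {k.sum()} dist backface from edge {off:.1f} (40 expected) axial {bot-ax[2]*60:.1f}..{top-ax[2]*60:.1f} (top=135-d) y {np.percentile(qq[:,1],[1,99]).round(1)}")
    # cap
    o=(d>0)&(p[...,0]>140)&(p[...,1]>50)&(p[...,1]<p[...,0]*.7)&(p[...,2]<p[...,0]*.4)&(abs(P[...,1])<40)&(P[...,0]<40)&(P[...,0]>-200)&(P[...,2]>55)
    if o.sum()>5: print("cap vis",o.sum(),np.percentile(P[o],[2,50,98],axis=0).round(0).tolist())
E
python3 -c "
from h import *
theta('a');theta('i')
st();show('j',names=('scene',));theta('j')
"
```

```text
theta 0.7 n [ 0.999 -0.05   0.013] N 692 dist backface from edge 42.7 (40 expected) axial 28.0..425.7 (top=135-d) y [-38.   42.9]
cap vis 76 [[10.0, -6.0, 223.0], [23.0, 6.0, 225.0], [36.0, 20.0, 228.0]]
theta 25.4 n [ 0.904 -0.002  0.429] N 1022 dist backface from edge 40.9 (40 expected) axial 12.2..118.1 (top=135-d) y [-37.   44.6]
cap vis 107 [[-59.0, -7.0, 199.0], [-34.0, 2.0, 214.0], [-25.0, 15.0, 224.0]]
t 7.33 tcp rack mm [-93.8  33.3 189. ] jaw yaw-rack 90.0 F rack [-0.64  1.15 -0.26] M [ 0.03  0.08 -0.07] gap 46.8 q [ 11.3   4.6  83.8   0.   91.7 -87.1]
theta 31.8 n [0.85  0.005 0.527] N 1077 dist backface from edge 40.7 (40 expected) axial 8.8..117.3 (top=135-d) y [-37.3  44.6]
cap vis 86 [[-64.0, -8.0, 192.0], [-46.0, 0.0, 205.0], [-40.0, 13.0, 217.0]]
```

move_arm:
  deltas:
    - [0.1, [-3.5, -0.5, -2], 0]
    - [0.1, [-7, -1, -5], 0]
    - [0.1, [-10.5, -1.6, -7], 0]
    - [0.1, [-14, -2.1, -10], 0]
    - [0.1, [-17.5, -2.6, -13], 0]

```text
time_s: 7.8
tool_pos: [0.4993, 0.1581, 0.176]
tool_rot: [[-0.0, -0.146, 0.989], [0.0, 0.989, 0.146], [-1.0, 0.0, -0.0]]
ft_force: [0.3, 0.4, 0.0]
finger_gap: 0.0466
```

```bash
python3 -c "
from h import *
st();show('k',names=('scene',));theta('k')
"
```

```text
t 7.8 tcp rack mm [-111.5   33.3  176. ] jaw yaw-rack 90.0 F rack [0.3  0.34 0.03] M [0.02 0.02 0.08] gap 46.6 q [ 11.4   2.7  87.3   0.   90.  -87.1]
theta 39.6 n [0.771 0.003 0.637] N 1102 dist backface from edge 40.3 (40 expected) axial 3.8..114.7 (top=135-d) y [-36.7  44.3]
cap vis 98 [[-77.0, -9.0, 183.0], [-66.0, -0.0, 194.0], [-57.0, 11.0, 206.0]]
```

move_arm:
  deltas:
    - [0.1, [-3, -0.4, -3.5], 0]
    - [0.1, [-6, -0.9, -7], 0]
    - [0.1, [-9, -1.3, -11], 0]
    - [0.1, [-11.5, -1.7, -15], 0]
    - [0.1, [-14, -2.1, -19], 0]

```text
time_s: 8.27
tool_pos: [0.4851, 0.156, 0.157]
tool_rot: [[-0.001, -0.146, 0.989], [-0.0, 0.989, 0.146], [-1.0, 0.0, -0.001]]
ft_force: [-3.3, -1.0, 1.8]
finger_gap: 0.0467
```

```bash
python3 -c "
from h import *
st();show('l',names=('scene',));theta('l')
"
```

```text
t 8.27 tcp rack mm [-125.9   33.3  157. ] jaw yaw-rack 90.0 F rack [-3.44 -0.47  1.78] M [-0.11  0.4  -0.06] gap 46.7 q [ 11.4   1.4  90.8   0.   87.9 -87. ]
theta 48.4 n [0.664 0.006 0.748] N 1098 dist backface from edge 40.6 (40 expected) axial -3.0..111.3 (top=135-d) y [-37.   44.6]
cap vis 102 [[-93.0, -10.0, 171.0], [-82.0, -1.0, 180.0], [-73.0, 12.0, 191.0]]
```

View pics/l_scene.png

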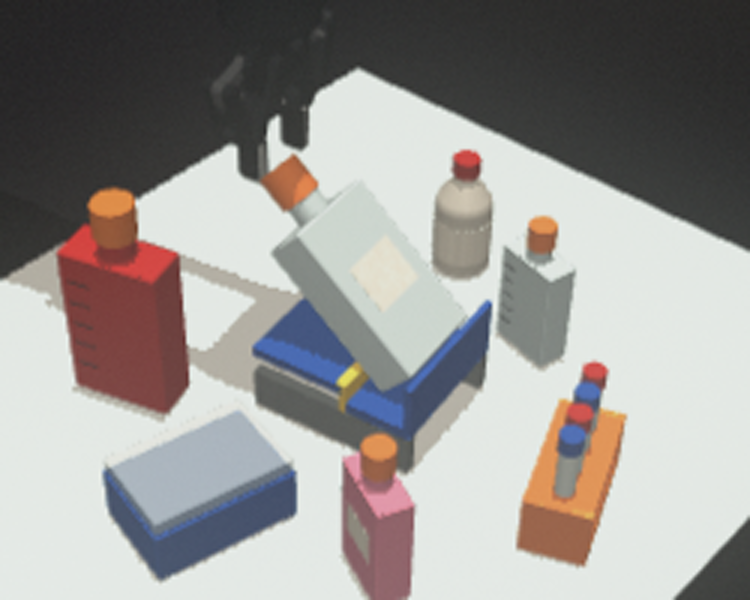

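move_arm:
  deltas:
    - [0.1, [-2, -0.3, -3.5], 0]
    - [0.1, [-4, -0.6, -7], 0]
    - [0.1, [-6, -0.9, -11], 0]
    - [0.1, [-8, -1.2, -15], 0]
    - [0.1, [-9.7, -1.4, -19], 0]

```text
time_s: 8.73
tool_pos: [0.4758, 0.1547, 0.1377]
tool_rot: [[-0.0, -0.146, 0.989], [0.0, 0.989, 0.146], [-1.0, 0.0, -0.0]]
ft_force: [-2.1, -0.4, 0.2]
finger_gap: 0.0467
```

```bash
python3 -c "
from h import *
st();show('m',names=('scene',));theta('m')
"
```

```text
t 8.73 tcp rack mm [-135.2   33.3  137.7] jaw yaw-rack 90.0 F rack [-2.09 -0.07  0.22] M [-0.06  0.26 -0.06] gap 46.7 q [ 11.5   0.9  93.6   0.   85.6 -86.9]
theta 56.3 n [ 0.555 -0.006  0.832] N 1139 dist backface from edge 41.0 (40 expected) axial -11.3..105.6 (top=135-d) y [-37.4  44.8]
cap vis 94 [[-105.0, -9.0, 155.0], [-93.0, -1.0, 166.0], [-84.0, 12.0, 174.0]]
```

move_arm:
  deltas:
    - [0.1, [-1.3, -0.2, -4], 0]
    - [0.1, [-2.5, -0.4, -8], 0]
    - [0.1, [-3.5, -0.5, -12], 0]
    - [0.1, [-4.5, -0.7, -16], 0]
    - [0.1, [-5.2, -0.8, -20], 0]

```text
time_s: 9.2
tool_pos: [0.4707, 0.1539, 0.1178]
tool_rot: [[-0.0, -0.147, 0.989], [0.0, 0.989, 0.147], [-1.0, 0.0, -0.0]]
ft_force: [-2.2, -0.8, 0.1]
finger_gap: 0.0472
```

```bash
python3 -c "
from h import *
st();show('n',names=('scene',));theta('n')
"
```

```text
t 9.2 tcp rack mm [-140.4   33.3  117.8] jaw yaw-rack 90.0 F rack [-2.33 -0.46  0.14] M [-0.05  0.22 -0.  ] gap 47.2 q [ 11.5   1.   95.8   0.   83.2 -86.9]
theta 63.6 n [ 0.444 -0.005  0.896] N 1152 dist backface from edge 40.5 (40 expected) axial -19.1..99.4 (top=135-d) y [-37.3  44. ]
cap vis 101 [[-113.0, -9.0, 140.0], [-101.0, -1.0, 149.0], [-90.0, 13.0, 156.0]]
```

View pics/n_scene.png

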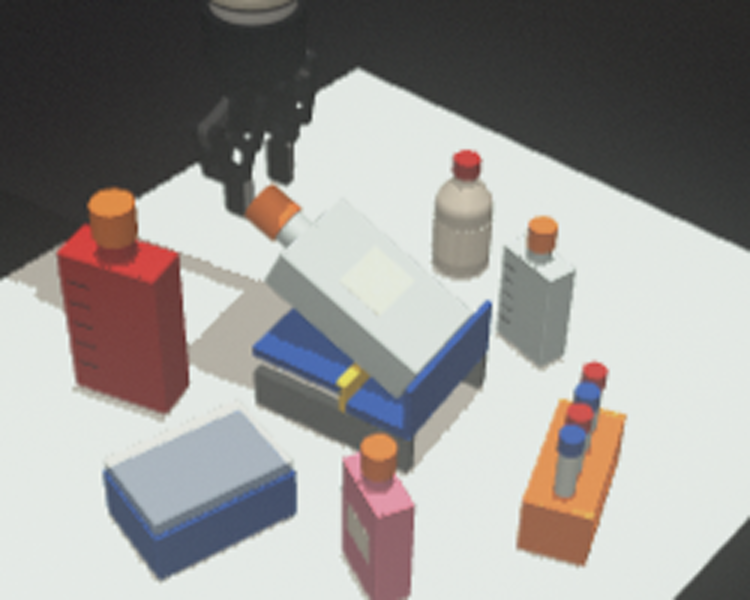

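move_arm:
  deltas:
    - [0.1, [-0.5, 0, -3], 0]
    - [0.1, [-0.9, -0.1, -6], 0]
    - [0.1, [-1.3, -0.2, -9], 0]
    - [0.1, [-1.6, -0.2, -12], 0]
    - [0.1, [-1.8, -0.3, -14], 0]

```text
time_s: 9.67
tool_pos: [0.4688, 0.1536, 0.1039]
tool_rot: [[-0.001, -0.147, 0.989], [-0.0, 0.989, 0.147], [-1.0, 0.0, -0.001]]
ft_force: [-2.2, -0.4, 1.1]
finger_gap: 0.047
```

```bash
python3 -c "
from h import *
st();show('o',names=('scene','wrist'));theta('o')
"
```

```text
t 9.67 tcp rack mm [-142.4   33.2  103.9] jaw yaw-rack 90.0 F rack [-2.22 -0.1   1.13] M [ 0.02  0.27 -0.03] gap 47.0 q [ 11.5   1.4  97.1   0.   81.6 -86.9]
theta 69.1 n [0.357 0.001 0.934] N 1171 dist backface from edge 40.7 (40 expected) axial -28.1..94.9 (top=135-d) y [-37.1  44.7]
cap vis 102 [[-116.0, -11.0, 129.0], [-105.0, -2.0, 137.0], [-93.0, 12.0, 144.0]]
```

View pics/o_wrist.png

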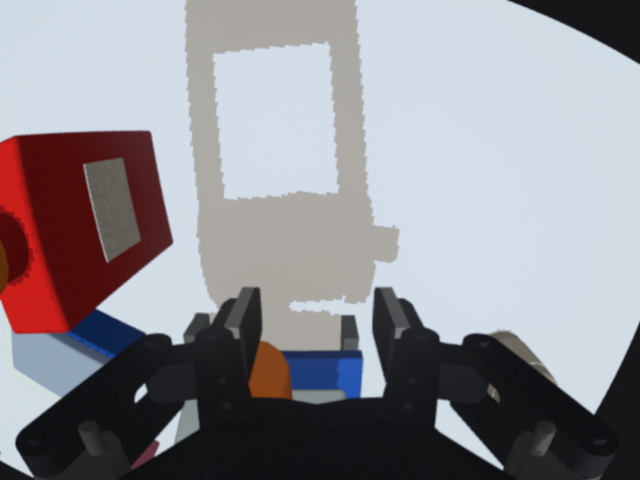

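View pics/o_scene.png

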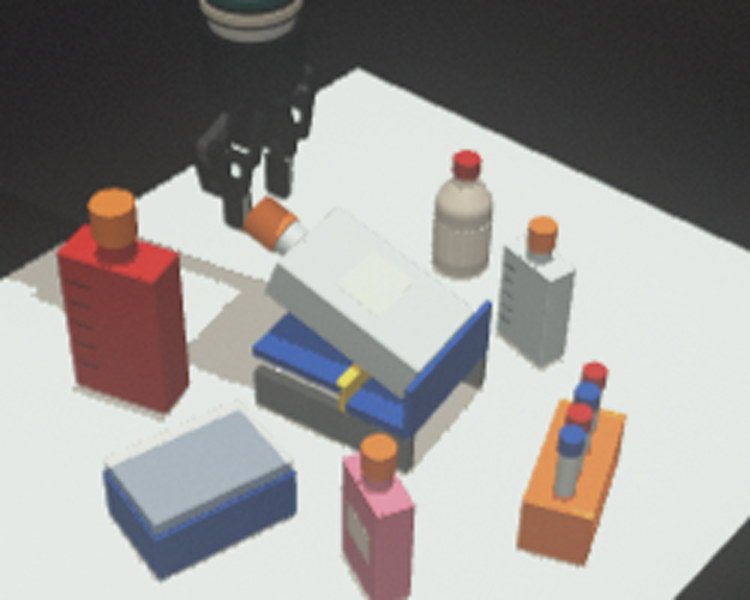

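move_arm:
  deltas:
    - [0.1, [0, 0, 1], 0]
    - [0.1, [0, 0, 2], 0]

```text
time_s: 9.93
tool_pos: [0.4691, 0.1536, 0.1064]
tool_rot: [[0.0, -0.147, 0.989], [0.0, 0.989, 0.147], [-1.0, 0.0, 0.0]]
ft_force: [-1.1, 0.4, 0.2]
finger_gap: 0.0467
```

move_arm:
  deltas:
    - [0.1, [0, 0, 1], 0]

```text
time_s: 10.02
tool_pos: [0.4694, 0.1536, 0.1076]
tool_rot: [[0.001, -0.147, 0.989], [0.0, 0.989, 0.147], [-1.0, 0.0, 0.001]]
ft_force: [-0.7, 1.4, -1.1]
finger_gap: 0.047
```

move_arm:
  deltas:
    - [0.1, [0, 0, 1], 0]

```text
time_s: 10.1
tool_pos: [0.4693, 0.1537, 0.1087]
tool_rot: [[0.001, -0.147, 0.989], [0.0, 0.989, 0.147], [-1.0, 0.0, 0.001]]
ft_force: [-1.2, -0.6, -1.2]
finger_gap: 0.0468
```

```bash
python3 -c "
from h import *
st();show('p',names=('scene',));theta('p')
"
```

```text
t 10.1 tcp rack mm [-141.8   33.3  108.7] jaw yaw-rack 90.0 F rack [-1.25 -0.41 -1.18] M [-0.01  0.08 -0.02] gap 46.8 q [ 11.5   1.2  96.7   0.   82.1 -86.9]
theta 67.8 n [0.377 0.005 0.926] N 1167 dist backface from edge 40.6 (40 expected) axial -26.4..95.1 (top=135-d) y [-36.9  45. ]
cap vis 95 [[-116.0, -11.0, 134.0], [-103.0, -2.0, 140.0], [-91.0, 12.0, 147.0]]
```

move_arm:
  deltas:
    - [0.1, [-0.3, 0, -3], 0]
    - [0.1, [-0.6, 0, -6.5], 0]
    - [0.1, [-0.9, -0.1, -10], 0]
    - [0.1, [-1.1, -0.1, -14], 0]
    - [0.1, [-1.2, -0.1, -18], 0]

```text
time_s: 10.57
tool_pos: [0.4673, 0.1534, 0.0895]
tool_rot: [[-0.001, -0.147, 0.989], [-0.0, 0.989, 0.147], [-1.0, 0.0, -0.001]]
ft_force: [-3.2, 0.2, 0.7]
finger_gap: 0.0469
```

```bash
python3 -c "
from h import *
st();show('r',names=('scene',));theta('r')
"
```

```text
t 10.57 tcp rack mm [-143.8   33.3   89.5] jaw yaw-rack 90.0 F rack [-3.18  0.66  0.74] M [-0.09  0.44 -0.08] gap 46.9 q [ 11.6   1.9  98.3   0.   79.9 -86.9]
theta 75.2 n [ 0.255 -0.007  0.967] N 1208 dist backface from edge 40.1 (40 expected) axial -38.2..90.3 (top=135-d) y [-37.3  44.7]
cap vis 96 [[-121.0, -10.0, 117.0], [-111.0, -1.0, 124.0], [-97.0, 12.0, 130.0]]
```

move_arm:
  deltas:
    - [0.1, [0.2, 0, -2], 0]
    - [0.1, [0.4, 0, -4.5], 0]
    - [0.1, [0.6, 0.1, -7], 0]
    - [0.1, [0.8, 0.1, -9.5], 0]
    - [0.1, [1, 0.1, -12], 0]

```text
time_s: 11.03
tool_pos: [0.4677, 0.1535, 0.0776]
tool_rot: [[-0.003, -0.146, 0.989], [-0.0, 0.989, 0.146], [-1.0, 0.0, -0.003]]
ft_force: [-6.4, -1.1, 0.9]
finger_gap: 0.0469
```

```bash
python3 -c "
from h import *
st();show('s',names=('scene',));theta('s')
"
```

```text
t 11.03 tcp rack mm [-143.5   33.3   77.6] jaw yaw-rack 90.0 F rack [-6.51 -0.2   0.87] M [-0.13  0.93 -0.15] gap 46.9 q [ 11.6   2.6  98.9   0.   78.6 -86.9]
theta 80.6 n [ 0.163 -0.006  0.987] N 1208 dist backface from edge 40.3 (40 expected) axial -41.7..87.5 (top=135-d) y [-37.5  44.9]
cap vis 92 [[-124.0, -11.0, 107.0], [-112.0, -2.0, 114.0], [-100.0, 10.0, 119.0]]
```

View pics/s_scene.png

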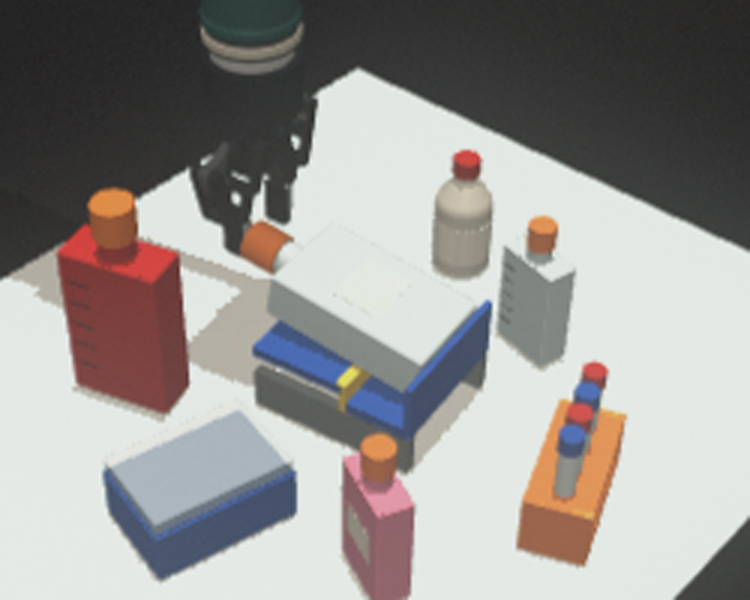

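move_arm:
  deltas:
    - [0.1, [0, 0, -2], 0]
    - [0.1, [0.1, 0, -4], 0]
    - [0.1, [0.3, 0, -6], 0]
    - [0.1, [0.5, 0, -8], 0]
    - [0.1, [0.6, 0.1, -10], 0]

```text
time_s: 11.5
tool_pos: [0.4683, 0.1535, 0.0677]
tool_rot: [[-0.003, -0.146, 0.989], [-0.0, 0.989, 0.146], [-1.0, 0.0, -0.003]]
ft_force: [-6.2, -0.5, 0.8]
finger_gap: 0.0472
```

```bash
python3 -c "
from h import *
st();show('t',names=('scene',));theta('t')
"
```

```text
t 11.5 tcp rack mm [-142.9   33.3   67.7] jaw yaw-rack 90.0 F rack [-6.19  0.42  0.78] M [-0.13  0.87 -0.22] gap 47.2 q [ 11.5   3.2  99.5   0.   77.4 -86.9]
theta 84.6 n [ 0.094 -0.011  0.995] N 1176 dist backface from edge 40.2 (40 expected) axial -43.8..85.1 (top=135-d) y [-37.3  44.1]
cap vis 83 [[-125.0, -10.0, 99.0], [-113.0, -2.0, 106.0], [-101.0, 9.0, 111.0]]
```

move_arm:
  deltas:
    - [0.1, [0.2, 0, -1.5], 0]
    - [0.1, [0.4, 0, -3], 0]
    - [0.1, [0.6, 0.1, -4.5], 0]
    - [0.1, [0.8, 0.1, -6], 0]
    - [0.1, [1, 0.1, -7], 0]

```text
time_s: 11.97
tool_pos: [0.469, 0.1536, 0.0605]
tool_rot: [[-0.004, -0.146, 0.989], [-0.0, 0.989, 0.146], [-1.0, 0.0, -0.004]]
ft_force: [-6.3, -0.2, 0.7]
finger_gap: 0.0473
```

```bash
python3 -c "
from h import *
st();show('u',names=('scene',));theta('u')
"
```

```text
t 11.97 tcp rack mm [-142.1   33.2   60.5] jaw yaw-rack 90.0 F rack [-6.25  0.7   0.69] M [-0.13  1.07 -0.16] gap 47.3 q [ 11.5   3.7  99.8   0.   76.6 -86.9]
theta 87.5 n [ 0.043 -0.003  0.999] N 1158 dist backface from edge 40.1 (40 expected) axial -45.8..83.8 (top=135-d) y [-37.4  44.7]
cap vis 84 [[-126.0, -9.0, 92.0], [-114.0, -2.0, 99.0], [-101.0, 10.0, 104.0]]
```

move_arm:
  deltas:
    - [0.1, [0.2, 0, -1.2], 0]
    - [0.1, [0.3, 0, -2.4], 0]
    - [0.1, [0.5, 0, -3.6], 0]
    - [0.1, [0.6, 0, -4.8], 0]
    - [0.1, [0.8, 0, -6], 0]

```text
time_s: 12.43
tool_pos: [0.4696, 0.1536, 0.0549]
tool_rot: [[-0.004, -0.146, 0.989], [-0.001, 0.989, 0.146], [-1.0, 0.0, -0.004]]
ft_force: [-11.3, -1.0, 10.6]
finger_gap: 0.0469
```

```bash
python3 -c "
from h import *
st();show('v',names=('scene',));theta('v')
"
```

```text
t 12.43 tcp rack mm [-141.6   33.2   54.9] jaw yaw-rack 90.0 F rack [-11.36   0.64  10.56] M [-0.39  1.5  -0.28] gap 46.9 q [ 11.5   4.2 100.1   0.   76.  -86.9]
theta 90.1 n [-0.002  0.002  1.   ] N 1167 dist backface from edge 40.4 (40 expected) axial -47.1..82.3 (top=135-d) y [-37.   44.5]
cap vis 82 [[-127.0, -10.0, 87.0], [-114.0, -2.0, 95.0], [-101.0, 9.0, 98.0]]
```

View pics/v_scene.png

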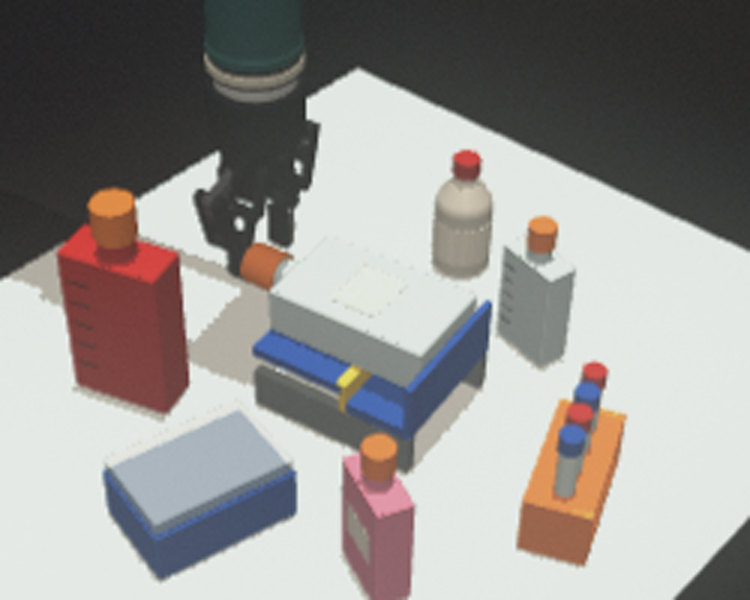

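move_arm:
  deltas:
    - [0.1, [-1.5, -0.2, 0.7], 0]
    - [0.1, [-3, -0.4, 1], 0]
    - [0.1, [-6, -0.9, 1], 0]
    - [0.1, [-12, -1.8, 1], 0]
    - [0.1, [-20, -3, 1], 0]

```text
time_s: 12.9
tool_pos: [0.4519, 0.1508, 0.0569]
tool_rot: [[0.002, -0.146, 0.989], [0.0, 0.989, 0.146], [-1.0, 0.0, 0.002]]
ft_force: [0.9, 1.0, -0.1]
finger_gap: 0.0473
```

```bash
python3 -c "
from h import *
st();show('w',names=('scene',));theta('w')
"
```

```text
t 12.9 tcp rack mm [-159.5   33.    56.9] jaw yaw-rack 90.0 F rack [ 1.03  0.91 -0.06] M [-0.01 -0.03  0.01] gap 47.3 q [ 11.6   1.6 102.6  -0.   75.7 -86.8]
theta 90.0 n [-0.    -0.007  1.   ] N 1150 dist backface from edge 40.3 (40 expected) axial -47.5..82.9 (top=135-d) y [-37.3  44. ]
cap vis 95 [[-125.0, -12.0, 86.0], [-112.0, -3.0, 94.0], [-100.0, 12.0, 99.0]]
```

View pics/w_scene.png

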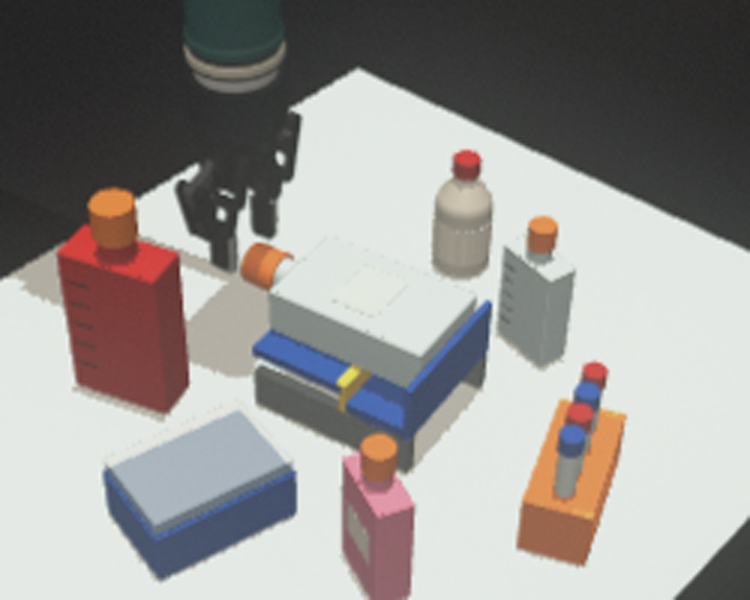

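Released cleanly. Backing off upward and a little away from the red flask.

move_arm:
  deltas:
    - [0.1, [-10, 3, 10], 0]
    - [0.1, [-20, 6, 35], 0]
    - [0.1, [-25, 8, 65], 0]
    - [0.1, [-30, 10, 95], 0]
    - [0.1, [-30, 10, 120], 0]

```text
time_s: 13.37
tool_pos: [0.4206, 0.1612, 0.1786]
tool_rot: [[0.002, -0.147, 0.989], [0.001, 0.989, 0.147], [-1.0, 0.001, 0.002]]
ft_force: [0.3, -0.4, -0.0]
finger_gap: 0.0468
```

move_arm:
  deltas:
    - [0.1, [0, 0, 10], 0]
    - [0.1, [0, 0, 10], 0]
    - [0.1, [0, 0, 10], 0]

```text
time_s: 13.62
tool_pos: [0.4212, 0.1607, 0.1858]
tool_rot: [[0.0, -0.146, 0.989], [0.0, 0.989, 0.146], [-1.0, 0.0, 0.0]]
ft_force: [0.7, -0.1, -1.2]
finger_gap: 0.0468
```

```bash
python3 -c "
from h import *
st();show('x',names=('scene','top'));theta('x')
from station import cams
for n,f in (('top','x_top.npy'),('top','top0.npy')):
    P=cloud(cams.calibration(n),np.load('pics/'+f)); d=P[...,2]
    for nm,(x0,x1,y0,y1) in dict(tip=(.52,.66,-.12,.04),tube=(.73,.82,.07,.22),bottle=(.5,.6,.27,.36)).items():
        m=(d>.03)&(d<.13)&(P[...,0]>x0)&(P[...,0]<x1)&(P[...,1]>y0)&(P[...,1]<y1)
        print(f,nm,m.sum(),P[m].mean(0).round(4) if m.any() else None)
"
```

```text
t 13.62 tcp rack mm [-188.5   47.3  185.8] jaw yaw-rack 90.0 F rack [ 0.67 -0.2  -1.21] M [ 0.01  0.02 -0.02] gap 46.8 q [ 13.7  -7.   95.6   0.   91.5 -84.8]
theta 89.9 n [ 0.001 -0.002  1.   ] N 1179 dist backface from edge 40.2 (40 expected) axial -47.2..82.5 (top=135-d) y [-37.   44.7]
cap vis 94 [[-125.0, -11.0, 86.0], [-113.0, -4.0, 95.0], [-100.0, 12.0, 99.0]]
x_top.npy tip 2687 [ 0.5899 -0.0371  0.0555]
x_top.npy tube 1520 [0.7795 0.146  0.0655]
x_top.npy bottle 744 [0.5455 0.3103 0.0784]
top0.npy tip 2688 [ 0.5898 -0.0371  0.0555]
top0.npy tube 1519 [0.7796 0.146  0.0656]
top0.npy bottle 744 [0.5455 0.3103 0.0786]
```

View pics/x_scene.png

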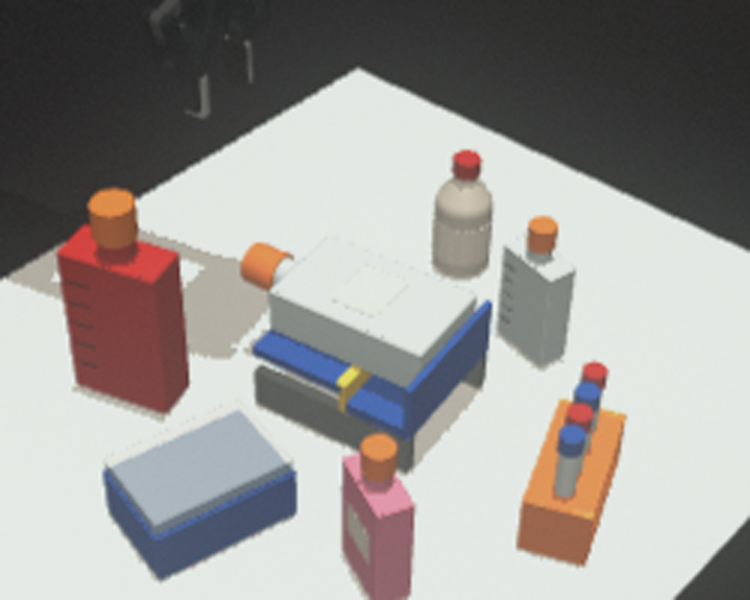

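```bash
python3 -c "
from station import env
print(env.sign_off())"
```

```text
the job is handed in; nothing more can be done
None
```

The flask is lying flat on its broad front face along the platform, with its cap out over the free end, and the job is handed in at about 13.6 s. The hand-in gives no verdict.

**How it went:** I straddled the cap with the fingers half open and pushed it past its balance point with the rear finger, so it leaned on the front finger. I then turned the gripper 90° about that finger and lowered the flask in small steps, with the finger on the rim of the cap. After that I backed the finger off and moved clear.

**Last checks:**

| Check | Measured | Required |
|---|---|---|
| Tilt of the flask's axis from vertical | 89.9° | about 85–95° |
| Broad face from level | under 0.2° | under 5° |
| Flask middle above the work surface | about 80 mm | 74–87 mm |
| Flask middle from the stop edge, toward the free end | about 38–42 mm | 30–90 mm |
| Flask off the rack's centre line | about 4 mm | within 30 mm |

- **Bystanders:** the bottle, tip box and tube rack measured within 0.2 mm of where they started.
- **Contact:** the gripper is well clear and touching nothing.
- **Highest force:** as the flask came to rest, the finger briefly pressed with about 15.6 N by the wrist reading. That is under the 20 N limit but was the tightest margin I measured.
- **Slide-back:** the foot slid back close to or against the back fence, as expected.

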